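Close the torch-nozzle box: seat the lid and snap its four clips

TASK

Put the lid on the box of torch nozzles so that it sits flat and fully home on the rim, then fold down the four clips around its edge until each one has snapped under its catch and stays down by itself. The clips are brittle: press firmly enough to snap them, but gently, never above 20 N; leave the other things on the bench where they are.

Things in the scene. Friction and masses are not known exactly. Their poses are not given: they have to be found in the camera images.
- crate: Open grey plastic box of torch nozzles, fixed to the bench by steel cleats (14 high) at its foot. Outer size 100 (its x) x 130 (its y) x 85 high, walls 4. Origin: centre of its underside, z up. In the middle of each side, about 34 mm below the rim, a catch stands off the wall: a sprung steel bar 4 thick, 50 long with its posts.
- crate_rim (a point): Centre of the box's mouth, level with the rim, 85 mm above the box's origin. The lid's plug (12 deep, rounded lead-in) fits into the mouth with 1.2 mm play a side, either way round (turned by pi).
- lid: Loose grey plastic lid, 0.35 to 0.6 kg: plate 120 (its x) x 150 (its y) x 6, a 12 deep plug below, a clip on each edge. Origin: centre of the plate's underside (12 above what the plug stands on; at point crate_rim when fully home), z up.
- lid_handle (a point): Top centre of the lid's handle, 34 above the lid's origin: a solid upright bar 18 thick (along the lid's x), 70 long (along its y), 28 tall above the plate.
- clip_1: Clip on the lid's +x edge: stiff slippery flap 36 wide. Origin mid-width on its hinge axis, 63.5 from the lid's centre, 3 above the lid's origin. Its frame turns with it; when folded down x points outward, z up, its outer face is the plane x = 6 from z = 0 to -48, its hook is on the inner side at z = -39. Brittle: breaks above 20 N from the robot.
- hinge_1 (a joint): Fold of clip_1, rad: 0 straight down, 1.57 level outward. A weak spring (0.04 N m) opens it until snapped. Pushed inward 40 below the hinge it takes 5 to 12 N to snap under its bar; 3 to 4 mm on is a hard stop. Where is not measured: each bar stands 6 to 16 mm off the box wall, by its own amount, so feel for it, slowly (about 10 mm/s). Snapped it stays at 0 to 0.45; else it springs back past 0.9.
- clip_2: Clip on the lid's +y edge: stiff slippery flap 36 wide. Origin mid-width on its hinge axis, 78.5 from the lid's centre, 3 above the lid's origin. Its frame turns with it; when folded down x points outward, z up, its outer face is the plane x = 6 from z = 0 to -48, its hook is on the inner side at z = -39. Brittle: breaks above 20 N from the robot.
- hinge_2 (a joint): Fold of clip_2, rad: 0 straight down, 1.57 level outward. A weak spring (0.04 N m) opens it until snapped. Pushed inward 40 below the hinge it takes 5 to 12 N to snap under its bar; 3 to 4 mm on is a hard stop. Where is not measured: each bar stands 6 to 16 mm off the box wall, by its own amount, so feel for it, slowly (about 10 mm/s). Snapped it stays at 0 to 0.45; else it springs back past 0.9.
- clip_3: Clip on the lid's -x edge: stiff slippery flap 36 wide. Origin mid-width on its hinge axis, 63.5 from the lid's centre, 3 above the lid's origin. Its frame turns with it; when folded down x points outward, z up, its outer face is the plane x = 6 from z = 0 to -48, its hook is on the inner side at z = -39. Brittle: breaks above 20 N from the robot.
- hinge_3 (a joint): Fold of clip_3, rad: 0 straight down, 1.57 level outward. A weak spring (0.04 N m) opens it until snapped. Pushed inward 40 below the hinge it takes 5 to 12 N to snap under its bar; 3 to 4 mm on is a hard stop. Where is not measured: each bar stands 6 to 16 mm off the box wall, by its own amount, so feel for it, slowly (about 10 mm/s). Snapped it stays at 0 to 0.45; else it springs back past 0.9.
- clip_4: Clip on the lid's -y edge: stiff slippery flap 36 wide. Origin mid-width on its hinge axis, 78.5 from the lid's centre, 3 above the lid's origin. Its frame turns with it; when folded down x points outward, z up, its outer face is the plane x = 6 from z = 0 to -48, its hook is on the inner side at z = -39. Brittle: breaks above 20 N from the robot.
- hinge_4 (a joint): Fold of clip_4, rad: 0 straight down, 1.57 level outward. A weak spring (0.04 N m) opens it until snapped. Pushed inward 40 below the hinge it takes 5 to 12 N to snap under its bar; 3 to 4 mm on is a hard stop. Where is not measured: each bar stands 6 to 16 mm off the box wall, by its own amount, so feel for it, slowly (about 10 mm/s). Snapped it stays at 0 to 0.45; else it springs back past 0.9.
- wrench: Bystander, leave alone: steel wrench, 160 long, lying between box and lid. Origin at its underside or grip.
- brush: Bystander, leave alone: wire brush lying at the left. Origin at its underside or grip.
- hammer: Bystander, leave alone: hammer lying at the right. Origin at its underside or grip.
- flange: Bystander, leave alone: steel flange, 110 across, 18 thick. Origin at its underside or grip.
- wire_ring: Bystander, leave alone: thin steel ring, 84 across, 6 thick. Origin at its underside or grip.
- spray: Bystander, leave alone: grey spray can, 64 across, 160 tall. Origin at its underside or grip.
- reducer: Bystander, leave alone: dark steel pipe reducer, 90 across, 75 tall. Origin at its underside or grip.

How it is judged:
By the outcome, as a careful person would: the job done as asked, in the order asked, and still so for the second after the job is handed in, with the robot touching nothing.
It also fails if it takes over 72 s, if anything falls off the work surface, if the arm or the gripper's body presses on something with over 40 N, if the wrist force passes 120 N, or if a joint passes its speed limit or range.

ROBOT

A 6-joint arm with a two-finger parallel gripper is mounted at the origin on the work surface. World frame = base frame: x ahead of the robot, y to its left, z up, the work surface at z = 0. Lengths are in m, angles in rad, forces in N, time in s.
With the tool pointing down it reaches from about 0.25 to 0.8 m from the base axis. Payload 8.5 kg.
Tool frame: the origin (TCP) lies on the centre line of the jaws, within the pads' length; the fingertips stand 8 mm ahead of it and the grasp point (between the pads) lies 11 mm behind it; z points along the fingers, y is the line along which they close (so a half turn about z gives the same grasp; the last joint's range is limited). The gripper opens to 85 mm and grips with 20 to 120 N. Pads are 22 mm wide; open, the fingers measure 114 mm over their backs; the gripper's body (76 mm by 85 mm) begins 54 mm behind the grasp point. The pads swing forward as they close: fully open they stand 13 mm farther back than shut.
Start: joints at [-1.128, 0.238, -0.013, 1.319, 0, 1.571], TCP at [0.225, -0.474, 0.239] pointing down, gripper open.
Joint ranges: [-2.66, 2.66], [-1.03, 1.9], [-1.14, 1.46], [-1.82, 2.27], [-1.45, 1.34], [-3.14, 3.14]. Speed limits (rad/s): [2.22, 2.22, 2.79, 3.14, 3.14, 3.14].

INTERFACE

Orientations are given as a unit quaternion [w, x, y, z].
In Python, from cell import arm, cams, close_job gives the robot as it stands.
- The arm moves only by the shell command python3 -m handwheel 'ROWS' [FORCE]. ROWS is JSON, a list of rows, each an object of numbers: "x", "y", "z": the shift along the world's x, y, z in cm; "rx", "ry", "rz": the turn, a rotation vector about the world's x, y, z in rad; "jaw": the opening, from -1 (shut) to 1 (fully open). In form: [{"x": .., "y": .., "z": .., "rx": .., "ry": .., "rz": .., "jaw": ..}, ...]. A call has 1 to 10 rows; each row is the pose to reach, as a shift and turn from the pose commanded when the call began; what a row does not reach only later rows make up. A row lasts 1/10 s, in which the tool goes at most 50 mm and 8.59 degrees, less where a joint would pass 70% of its speed; a pose out of reach is approached as far as the arm can. A call with a gripper value outside its range is refused whole. The fingers move at their own pace and stop on an object; FORCE is the grip in N (left out, the last holds). Time passes only in rows, so rows that repeat a pose let the fingers close. It gives the time, the measured TCP pose, the force, the opening and the grip force at its end, in the units of the state.
- arm.state(): the state, without advancing time (a new reading comes with each control period).
- cams.grab_frame(name): name is "side" or "top" or "wrist"; returns a dict with "frame" (400x640x3 uint8, blue, green, red), "fx", "fy", "cx", "cy" (pixels), "world_to_cam" (4x4, takes a point from world to camera coordinates). Camera axes: x right, y down, z forward; pixel columns grow to the right and rows downward; lengths in m; the calibration is good to about 2 mm. The wrist camera is an equidistant fisheye: a pixel r from the principal point sees the ray r / f radians off the axis. A picture is of the moment at which its call begins. There is no depth.
- close_job(): hands the job in; it is judged then, once.
The state is a dict: "time": time; "qpos": joint angles; "joint_velocities": joint speeds; "effort": joint torques, N m; "eef_pos": TCP position; "tool_rot": TCP orientation; "force": force on the tool from outside, world axes, zero at the start; "wrist_torque": the same for the moment, N m; "opening": finger opening in m; "finger_force": force on a finger pad.
Only numpy, scipy, OpenCV 4.12 (cv2) and the standard library are available. Lean on these libraries where they do the work, as an engineer would, in place of code of your own. Each camera call takes 0.05 s, during which the arm holds its last target. There are 200 camera calls.

## Working session

There is one attempt and no reset: what is moved stays moved. The work goes in short steps, Python scripts to look and compute and a shell command to move; the robot and the scene stay as the last step left them, time stands still between calls to the robot, and variables do not carry over. Pictures are saved under pics/ and viewed, at most 10 in all, crops included, and the job is handed in when it is done.

```bash
ls; mkdir -p pics; python3 - <<'E'
from cell import arm,cams
import cv2,numpy as np
for n in("top","side"):
    f=cams.grab_frame(n); cv2.imwrite(f"pics/{n}0.png",f["frame"]); np.savez(f"pics/{n}0.npz",**f)
    print(n,f["fx"],f["fy"],f["cx"],f["cy"],np.round(f["world_to_cam"],3).tolist())
print(arm.state())
E
```

```text
pics
top 515.792640296223 515.792640296223 322.37169917648714 199.9020882615024 [[-0.005, -1.0, 0.006, -0.008], [-0.989, 0.004, -0.144, 0.553], [0.144, -0.007, -0.989, 1.247], [0.0, 0.0, 0.0, 1.0]]
side 470.3959431198444 470.3959431198444 319.3984994230113 201.81439374858004 [[-0.858, -0.514, 0.005, 0.483], [-0.311, 0.511, -0.801, 0.235], [0.409, -0.689, -0.598, 1.232], [0.0, 0.0, 0.0, 1.0]]
{'time': 0.1, 'qpos': array([-1.12796047e+00,  2.38741516e-01, -1.41513780e-02,  1.31918889e+00,
       -1.97306184e-06,  1.57083197e+00]), 'joint_velocities': array([-0.00046132, -0.00112753,  0.00193285, -0.00185622,  0.00116676,
       -0.0009837 ]), 'effort': array([ 2.86910772e-04, -5.39721859e+01,  3.46996701e+01,  1.34645155e-02,
       -9.48885855e-06, -1.52382188e-05]), 'eef_pos': array([ 0.22481445, -0.47404391,  0.23873826]), 'tool_rot': array([-6.26816325e-04,  9.75590747e-01,  2.19595724e-01, -1.42124782e-04]), 'force': array([-0.29180521,  0.02759516,  0.17920269]), 'wrist_torque': array([ 0.01519238,  0.02883352, -0.02940638]), 'finger_force': 0.0, 'opening': 0.0853057126468051}
```

View pics/top0.png

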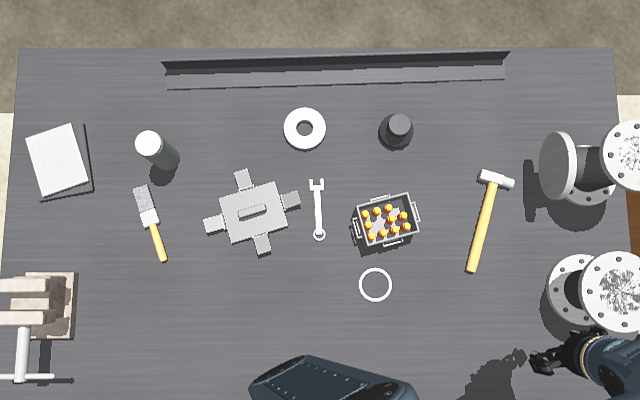

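View pics/side0.png

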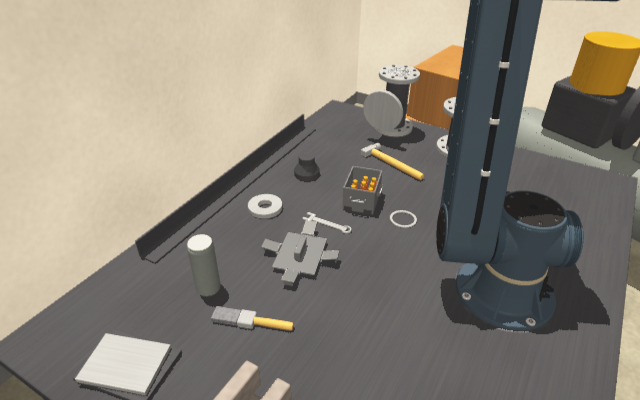

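The top view shows the lid at about (253,211) with its handle at (252,211), and the box at about (387,219). The wrench lies between them at (317,210). The side view shows the lid at (300,255) and the box at (363,188).

```bash
cat > h.py <<'E'
import numpy as np,cv2
def ray(f,px,z):
    "pinhole pixels -> world points on plane z"
    px=np.atleast_2d(px).astype(float); W=f["world_to_cam"]; R,t=W[:3,:3],W[:3,3]
    d=np.c_[(px[:,0]-f["cx"])/f["fx"],(px[:,1]-f["cy"])/f["fy"],np.ones(len(px))]@R
    c=-R.T@t
    return c+d*((z-c[2])/d[:,2])[:,None]
def proj(f,P):
    P=np.atleast_2d(P); W=f["world_to_cam"]; q=P@W[:3,:3].T+W[:3,3]
    return np.c_[f["fx"]*q[:,0]/q[:,2]+f["cx"],f["fy"]*q[:,1]/q[:,2]+f["cy"]]
E
python3 - <<'E'
from h import *
f=np.load("pics/top0.npz"); im=f["frame"]
a=cv2.resize(im[155:265,195:305],None,fx=4,fy=4,interpolation=cv2.INTER_CUBIC)[:440]
b=cv2.resize(im[180:260,340:430],None,fx=4,fy=4,interpolation=cv2.INTER_CUBIC)
o=np.zeros((440,800,3),np.uint8); o[:,:440]=a[:,:440]; o[:320,440:]=b
cv2.imwrite("pics/crop.png",o)
g=cv2.cvtColor(im,cv2.COLOR_BGR2GRAY)
m=(g[155:265,195:305]>135).astype(np.uint8)
n,l,s,c=cv2.connectedComponentsWithStats(m)
k=1+s[1:,4].argmax(); m=(l==k).astype(np.uint8)
print(s[k],c[k]+[195,155])
pl=cv2.morphologyEx(cv2.morphologyEx(m,cv2.MORPH_CLOSE,np.ones((7,7))),cv2.MORPH_OPEN,np.ones((25,25),np.uint8))
cs=max(cv2.findContours(cv2.morphologyEx(cv2.morphologyEx(m,cv2.MORPH_CLOSE,np.ones((9,9))),cv2.MORPH_OPEN,cv2.getStructuringElement(cv2.MORPH_ELLIPSE,(27,27))),0,2)[0],key=cv2.contourArea).reshape(-1,2)+[195,155]
W=ray(f,cs,.018)
r=cv2.minAreaRect((W[:,:2]*1000).astype(np.float32)); print("plate",r)
E
```

```text
[   7   13  101   87 3904] [252.546875   211.40266393]
plate ((528.5619506835938, 159.8404083251953), (181.73284912109375, 142.72463989257812), 89.79959869384766)
```

View pics/crop.png

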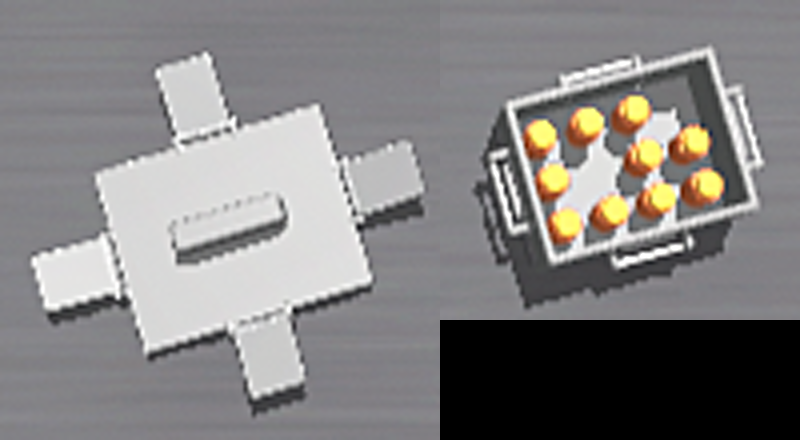

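```bash
python3 - <<'E'
from h import *
from cell import arm
f=np.load("pics/top0.npz")
def rep(n,p,o,z):
    P=ray(f,(np.array(p)+.5)/4-.5+np.array(o),z)[:,:2]
    c=P.mean(0); L=(P[0]+P[3]-P[1]-P[2])/2; S=(P[0]+P[1]-P[2]-P[3])/2
    print(n,c.round(4),"long",np.linalg.norm(L).round(4),np.degrees(np.arctan2(L[1],L[0])).round(2)-90,"short",np.linalg.norm(S).round(4),np.degrees(np.arctan2(S[1],S[0])).round(2)); 
rep("lid",[(97,173),(318,105),(372,283),(148,352)],(195,155),.018)
rep("box",[(68,104),(272,50),(315,207),(112,265)],(340,180),.085)
from scipy.spatial.transform import Rotation as R
q=arm.state()["tool_rot"]; print(R.from_quat(q,scalar_first=True).as_matrix().round(3))
E
```

```text
lid [0.5267 0.1648] long 0.1464 17.120000000000005 short 0.119 17.02
box [ 0.5    -0.1663] long 0.1273 15.14 short 0.0988 14.0
[[ 0.904  0.428 -0.001]
 [ 0.428 -0.904  0.001]
 [-0.    -0.001 -1.   ]]
```

```bash
python3 -m handwheel '[{"x":14,"y":15,"z":6,"rz":0.7,"jaw":1},{"x":27.5,"y":30.8,"z":6.1,"rz":1.384,"jaw":1},{"x":27.5,"y":30.8,"z":6.1,"rz":1.384},{"x":27.5,"y":30.8,"z":6.1,"rz":1.384},{"x":27.5,"y":30.8,"z":6.1,"rz":1.384},{"x":27.5,"y":30.8,"z":6.1,"rz":1.384},{"x":27.5,"y":30.8,"z":6.1,"rz":1.384},{"x":27.5,"y":30.8,"z":6.1,"rz":1.384},{"x":27.5,"y":30.8,"z":6.1,"rz":1.384},{"x":27.5,"y":30.8,"z":6.1,"rz":1.384}]'
python3 -m handwheel '[{"x":0},{"x":0},{"x":0}]'
python3 - <<'E'
from cell import arm,cams
import cv2,numpy as np
f=cams.grab_frame("wrist"); cv2.imwrite("pics/w1.png",f["frame"]); np.savez("pics/w1.npz",**f)
print(f["fx"],f["fy"],f["cx"],f["cy"],np.round(f["world_to_cam"],4).tolist())
s=arm.state();print(s["time"],s["eef_pos"],s["tool_rot"],s["qpos"])
E
```

```text
309.70691628693146 309.70691628693146 322.89997046652917 198.20226272987773 [[0.428, -0.9038, -0.0021, -0.5255], [-0.8595, -0.4078, 0.3082, -0.0394], [-0.2794, -0.1301, -0.9513, 0.3804], [0.0, 0.0, 0.0, 1.0]]
0.15 [ 0.22480302 -0.47406529  0.23882475] [-5.56298635e-04  9.75593534e-01  2.19583542e-01 -1.23383412e-04] [-1.12800079e+00  2.38628060e-01 -1.40821543e-02  1.31922574e+00
  3.58708202e-06  1.57081664e+00]validation failed for argument at $[0]...
validation failed for argument at $[0]...
```

View pics/w1.png

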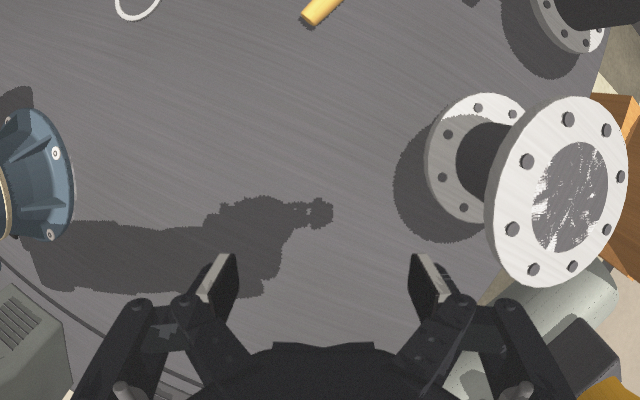

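The picture was taken at the start pose, because the move was refused: every row needs all the fields. It shows the open fingers at (220,275) and (430,275).

```bash
python3 -m handwheel '[{"x":14,"y":15,"z":6,"rx":0,"ry":0,"rz":0.7,"jaw":1},{"x":27.5,"y":30.8,"z":6.1,"rx":0,"ry":0,"rz":1.384,"jaw":1},{"x":27.5,"y":30.8,"z":6.1,"rx":0,"ry":0,"rz":1.384,"jaw":1},{"x":27.5,"y":30.8,"z":6.1,"rx":0,"ry":0,"rz":1.384,"jaw":1},{"x":27.5,"y":30.8,"z":6.1,"rx":0,"ry":0,"rz":1.384,"jaw":1},{"x":27.5,"y":30.8,"z":6.1,"rx":0,"ry":0,"rz":1.384,"jaw":1},{"x":27.5,"y":30.8,"z":6.1,"rx":0,"ry":0,"rz":1.384,"jaw":1},{"x":27.5,"y":30.8,"z":6.1,"rx":0,"ry":0,"rz":1.384,"jaw":1},{"x":27.5,"y":30.8,"z":6.1,"rx":0,"ry":0,"rz":1.384,"jaw":1},{"x":27.5,"y":30.8,"z":6.1,"rx":0,"ry":0,"rz":1.384,"jaw":1}]'
```

```text
time: 1.15
eef_pos: [0.5017, -0.164, 0.3]
tool_rot: [-0.0, 0.607, 0.794, 0.0]
force: [-0.1, -0.8, 0.1]
opening: 0.0854
finger_force: 0.0
```

```bash
python3 -m handwheel '[{"x":0,"y":0,"z":0,"rx":0,"ry":0,"rz":0,"jaw":1},{"x":0,"y":0,"z":0,"rx":0,"ry":0,"rz":0,"jaw":1},{"x":0,"y":0,"z":0,"rx":0,"ry":0,"rz":0,"jaw":1}]'
python3 - <<'E'
from cell import arm,cams
import cv2,numpy as np
f=cams.grab_frame("wrist"); cv2.imwrite("pics/w2.png",f["frame"]); np.savez("pics/w2.npz",**f)
s=arm.state();print(s["time"],s["eef_pos"],s["tool_rot"])
E
```

```text
time: 1.45
eef_pos: [0.4995, -0.1667, 0.3002]
tool_rot: [-0.0, 0.612, 0.791, -0.0]
force: [0.6, -0.3, 0.3]
opening: 0.0856
finger_force: 0.0
1.5 [ 0.4995399  -0.16681933  0.30025436] [-8.37771798e-05  6.11791127e-01  7.91019344e-01 -8.87301135e-05]
```

View pics/w2.png

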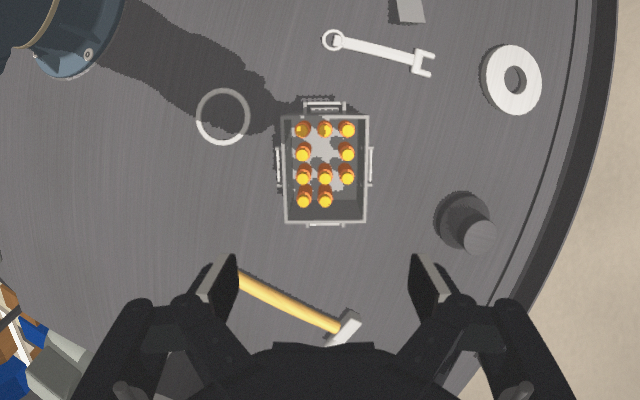

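```bash
python3 -m handwheel '[{"x":0,"y":16,"z":0,"rx":0,"ry":0,"rz":0.04,"jaw":1},{"x":2.67,"y":33.1,"z":-6.7,"rx":0,"ry":0,"rz":0.044,"jaw":1},{"x":2.67,"y":33.1,"z":-6.7,"rx":0,"ry":0,"rz":0.044,"jaw":1},{"x":2.67,"y":33.1,"z":-6.7,"rx":0,"ry":0,"rz":0.044,"jaw":1},{"x":2.67,"y":33.1,"z":-6.7,"rx":0,"ry":0,"rz":0.044,"jaw":1},{"x":2.67,"y":33.1,"z":-6.7,"rx":0,"ry":0,"rz":0.044,"jaw":1},{"x":2.67,"y":33.1,"z":-6.7,"rx":0,"ry":0,"rz":0.044,"jaw":1},{"x":2.67,"y":33.1,"z":-6.7,"rx":0,"ry":0,"rz":0.044,"jaw":1},{"x":2.67,"y":33.1,"z":-6.7,"rx":0,"ry":0,"rz":0.044,"jaw":1},{"x":2.67,"y":33.1,"z":-6.7,"rx":0,"ry":0,"rz":0.044,"jaw":1}]'
python3 -m handwheel '[{"x":0,"y":0,"z":0,"rx":0,"ry":0,"rz":0,"jaw":1},{"x":0,"y":0,"z":0,"rx":0,"ry":0,"rz":0,"jaw":1},{"x":0,"y":0,"z":0,"rx":0,"ry":0,"rz":0,"jaw":1}]'
python3 - <<'E'
from cell import arm,cams
import cv2,numpy as np
f=cams.grab_frame("wrist"); cv2.imwrite("pics/w3.png",f["frame"]); np.savez("pics/w3.npz",**f)
s=arm.state();print(s["time"],s["eef_pos"],s["tool_rot"])
E
```

```text
time: 2.5
eef_pos: [0.5267, 0.1637, 0.2336]
tool_rot: [0.0, 0.594, 0.804, -0.0]
force: [-1.6, -0.3, -0.6]
opening: 0.0853
finger_force: 0.0
time: 2.8
eef_pos: [0.5268, 0.1639, 0.2336]
tool_rot: [0.0, 0.594, 0.804, 0.0]
force: [0.4, 0.7, 0.2]
opening: 0.0859
finger_force: 0.0
2.85 [0.52676374 0.16406159 0.23354301] [8.53463441e-05 5.93929808e-01 8.04516845e-01 1.45088598e-04]
```

View pics/w3.png

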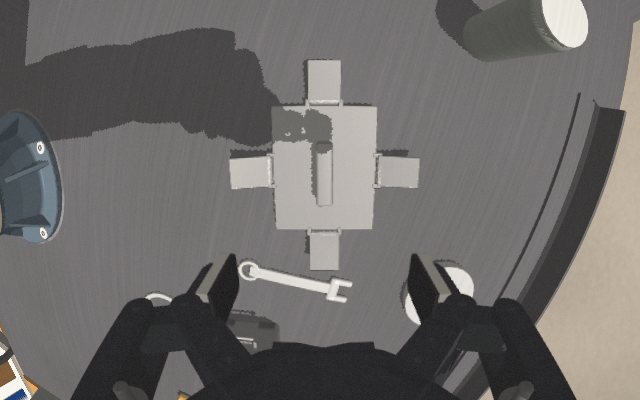

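The wrist view of the box shows rim corners at about (283,117), (370,117), (365,223) and (286,222). The lid view shows plate corners at about (272,107), (377,107), (373,229) and (277,229), with the handle at (324,175).

```bash
cat >> h.py <<'E'
def fish(f,px,z):
    "equidistant wrist pixels -> world points on plane z"
    px=np.atleast_2d(px).astype(float); W=f["world_to_cam"]; R,t=W[:3,:3],W[:3,3]
    u=(px-[f["cx"],f["cy"]])/f["fx"]; r=np.linalg.norm(u,axis=1)+1e-9
    d=np.c_[u*(np.sin(r)/r)[:,None],np.cos(r)]@R; c=-R.T@t
    return c+d*((z-c[2])/d[:,2])[:,None]
def quad(f,C,z,skip=.27,hw=4):
    "refine 4 corners (image order) by rising edges inward; returns world line-fit corners on plane z"
    g=cv2.GaussianBlur(cv2.cvtColor(f["frame"],cv2.COLOR_BGR2GRAY),(3,3),0).astype(np.float32); C=np.array(C,float); m=C.mean(0); L=[]
    s=np.arange(-hw,hw+.01,.25)
    for i in range(4):
        a,b=C[i],C[(i+1)%4]; n=np.array([-(b-a)[1],(b-a)[0]])/np.linalg.norm(b-a); n*=np.sign((m-a)@n)
        T=np.r_[np.linspace(.06,.5-skip,25),np.linspace(.5+skip,.94,25)]
        P=(a+T[:,None]*(b-a))[:,None]+s[:,None]*n
        v=cv2.remap(g,P[...,0].astype(np.float32),P[...,1].astype(np.float32),cv2.INTER_CUBIC)
        k=np.gradient(v,axis=1).argmax(1)
        Q=fish(f,P[np.arange(len(T)),k],z)[:,:2].astype(np.float32)*1000
        l=cv2.fitLine(Q,cv2.DIST_HUBER,0,.01,.001).ravel(); e=np.abs((Q-l[2:])@[-l[1],l[0]]); Q=Q[e<1.5]
        l=cv2.fitLine(Q,cv2.DIST_L2,0,.01,.001).ravel(); L.append(l); print("  side",i,len(Q),"rms",np.sqrt(np.mean(((Q-l[2:])@[-l[1],l[0]])**2)).round(2))
    X=[]
    for i in range(4):
        p,q=L[i-1],L[i]; A=np.c_[p[:2],-q[:2]]; X.append(p[2:]+p[:2]*np.linalg.solve(A,q[2:]-p[2:])[0])
    return np.array(X),L
def pose(X,L):
    c=X.mean(0); S=[np.linalg.norm(X[(i+1)%4]-X[i]).round(1) for i in range(4)]
    return c.round(2),S,[np.degrees(np.arctan2(l[1],l[0])).round(2) for l in L]
E
python3 - <<'E'
from h import *
for n,C,z in(("w2",[(283,117),(370,117),(365,223),(286,222)],.085),("w3",[(272,107),(377,107),(373,229),(277,229)],.018)):
    f=np.load(f"pics/{n}.npz"); print(n,*pose(*quad(f,C,z)))
f=np.load("pics/w3.npz"); print("handle ends",fish(f,[(324,143),(324,206)],.046).round(4))
E
```

```text
side 0 50 rms 0.26
  side 1 50 rms 0.37
  side 2 50 rms 0.11
  side 3 50 rms 0.28
w2 [ 502.69 -168.24] [np.float32(100.3), np.float32(129.8), np.float32(99.9), np.float32(129.8)] [np.float32(14.55), np.float32(-75.24), np.float32(14.55), np.float32(-75.06)]
  side 0 50 rms 0.13
  side 1 50 rms 0.32
  side 2 50 rms 0.05
  side 3 50 rms 0.41
w3 [529.07 163.21] [np.float32(118.8), np.float32(148.5), np.float32(118.4), np.float32(148.3)] [np.float32(17.12), np.float32(-72.75), np.float32(17.04), np.float32(-72.59)]
handle ends [[0.5186 0.197  0.046 ]
 [0.5391 0.1306 0.046 ]]
```

```bash
python3 -m handwheel '[{"x":0.12,"y":0,"z":-4,"rx":0,"ry":0,"rz":0,"jaw":0.2},{"x":0.12,"y":0,"z":-8,"rx":0,"ry":0,"rz":0,"jaw":0.2},{"x":0.12,"y":0,"z":-12,"rx":0,"ry":0,"rz":0,"jaw":0.2},{"x":0.12,"y":0,"z":-16,"rx":0,"ry":0,"rz":0,"jaw":0.2},{"x":0.12,"y":0,"z":-18,"rx":0,"ry":0,"rz":0,"jaw":0.2},{"x":0.12,"y":0,"z":-19.5,"rx":0,"ry":0,"rz":0,"jaw":0.2},{"x":0.12,"y":0,"z":-20.2,"rx":0,"ry":0,"rz":0,"jaw":0.2},{"x":0.12,"y":0,"z":-20.2,"rx":0,"ry":0,"rz":0,"jaw":0.2},{"x":0.12,"y":0,"z":-20.2,"rx":0,"ry":0,"rz":0,"jaw":0.2}]' 40
python3 -m handwheel '[{"x":0,"y":0,"z":0,"rx":0,"ry":0,"rz":0,"jaw":-0.4},{"x":0,"y":0,"z":0,"rx":0,"ry":0,"rz":0,"jaw":-0.5},{"x":0,"y":0,"z":0,"rx":0,"ry":0,"rz":0,"jaw":-0.7},{"x":0,"y":0,"z":0,"rx":0,"ry":0,"rz":0,"jaw":-1},{"x":0,"y":0,"z":0,"rx":0,"ry":0,"rz":0,"jaw":-1},{"x":0,"y":0,"z":0,"rx":0,"ry":0,"rz":0,"jaw":-1},{"x":0,"y":0,"z":0,"rx":0,"ry":0,"rz":0,"jaw":-1}]'
```

```text
time: 3.75
eef_pos: [0.5283, 0.1647, 0.032]
tool_rot: [0.0, 0.594, 0.805, 0.0]
force: [-0.4, 0.3, -0.1]
opening: 0.0515
finger_force: 0.0
time: 4.45
eef_pos: [0.5284, 0.1648, 0.0322]
tool_rot: [0.0, 0.593, 0.805, 0.001]
force: [-1.4, -0.6, 6.9]
opening: 0.0175
finger_force: 40.0
```

```bash
python3 -m handwheel '[{"x":0,"y":0,"z":0.1,"rx":0,"ry":0,"rz":0,"jaw":0.2},{"x":0,"y":0,"z":0.2,"rx":0,"ry":0,"rz":0,"jaw":0.2},{"x":0,"y":0,"z":0.2,"rx":0,"ry":0,"rz":0,"jaw":0.2},{"x":0,"y":0,"z":4,"rx":0,"ry":0,"rz":0,"jaw":1},{"x":0,"y":0,"z":9,"rx":0,"ry":0,"rz":0,"jaw":1},{"x":0,"y":0,"z":14,"rx":0,"ry":0,"rz":0,"jaw":1},{"x":0,"y":0,"z":18,"rx":0,"ry":0,"rz":0,"jaw":1},{"x":0,"y":0,"z":20.2,"rx":0,"ry":0,"rz":0,"jaw":1},{"x":0,"y":0,"z":20.2,"rx":0,"ry":0,"rz":0,"jaw":1},{"x":0,"y":0,"z":20.2,"rx":0,"ry":0,"rz":0,"jaw":1}]'
python3 - <<'E'
from h import *
from cell import arm,cams
f=cams.grab_frame("wrist"); cv2.imwrite("pics/w4.png",f["frame"]); np.savez("pics/w4.npz",**f)
s=arm.state();print(s["time"],s["eef_pos"],s["tool_rot"])
for n in("w3","w4"): 
  f=np.load(f"pics/{n}.npz"); X,L=quad(f,[(272,107),(377,107),(373,229),(277,229)],.018,hw=6); print(*pose(X,L))
E
```

```text
time: 5.45
eef_pos: [0.5278, 0.1647, 0.2331]
tool_rot: [0.0, 0.593, 0.805, 0.0]
force: [-0.2, -0.4, -0.8]
opening: 0.0854
finger_force: 0.0
5.5 [0.52736641 0.16454217 0.23222768] [-4.41434206e-04  5.93500304e-01  8.04833427e-01 -5.91151498e-04]
  side 0 50 rms 0.13
  side 1 50 rms 0.32
  side 2 50 rms 0.05
  side 3 50 rms 0.41
[529.07 163.21] [np.float32(118.8), np.float32(148.5), np.float32(118.4), np.float32(148.3)] [np.float32(17.12), np.float32(-72.75), np.float32(17.04), np.float32(-72.59)]
  side 0 50 rms 0.14
  side 1 50 rms 0.22
  side 2 50 rms 0.49
  side 3 50 rms 0.3
[529.49 163.79] [np.float32(118.8), np.float32(148.2), np.float32(118.7), np.float32(148.6)] [np.float32(17.22), np.float32(-72.87), np.float32(17.41), np.float32(-72.83)]
```

```bash
python3 -m handwheel '[{"x":0,"y":0,"z":-5,"rx":0,"ry":0,"rz":0,"jaw":0},{"x":0,"y":0,"z":-10,"rx":0,"ry":0,"rz":0,"jaw":0},{"x":0,"y":0,"z":-14,"rx":0,"ry":0,"rz":0,"jaw":0},{"x":0,"y":0,"z":-17.5,"rx":0,"ry":0,"rz":0,"jaw":0},{"x":0,"y":0,"z":-19.5,"rx":0,"ry":0,"rz":0,"jaw":0},{"x":0,"y":0,"z":-20.1,"rx":0,"ry":0,"rz":0,"jaw":0},{"x":0,"y":0,"z":-20.1,"rx":0,"ry":0,"rz":0,"jaw":-0.5},{"x":0,"y":0,"z":-20.1,"rx":0,"ry":0,"rz":0,"jaw":-1},{"x":0,"y":0,"z":-20.1,"rx":0,"ry":0,"rz":0,"jaw":-1},{"x":0,"y":0,"z":-20.1,"rx":0,"ry":0,"rz":0,"jaw":-1}]' 70
python3 -m handwheel '[{"x":0,"y":0,"z":0,"rx":0,"ry":0,"rz":0,"jaw":-1},{"x":0,"y":0,"z":0,"rx":0,"ry":0,"rz":0,"jaw":-1},{"x":0,"y":0,"z":0.5,"rx":0,"ry":0,"rz":0,"jaw":-1},{"x":0,"y":0,"z":2,"rx":0,"ry":0,"rz":0,"jaw":-1},{"x":0,"y":0,"z":4,"rx":0,"ry":0,"rz":0,"jaw":-1},{"x":0,"y":0,"z":7,"rx":0,"ry":0,"rz":0,"jaw":-1},{"x":0,"y":0,"z":10,"rx":0,"ry":0,"rz":0,"jaw":-1},{"x":0,"y":0,"z":12,"rx":0,"ry":0,"rz":0,"jaw":-1},{"x":0,"y":0,"z":13,"rx":0,"ry":0,"rz":0,"jaw":-1},{"x":0,"y":0,"z":13,"rx":0,"ry":0,"rz":0,"jaw":-1}]'
```

```text
time: 6.5
eef_pos: [0.5281, 0.1648, 0.033]
tool_rot: [0.0, 0.593, 0.805, 0.0]
force: [1.1, -0.6, -4.2]
opening: 0.0166
finger_force: 69.9
time: 7.5
eef_pos: [0.5284, 0.1649, 0.1635]
tool_rot: [0.001, 0.594, 0.805, 0.001]
force: [0.4, -0.8, -4.0]
opening: 0.0166
finger_force: 70.1
```

```bash
python3 -m handwheel '[{"x":-0.2,"y":-2,"z":0,"rx":0,"ry":0,"rz":0,"jaw":-1},{"x":-0.5,"y":-6,"z":0,"rx":0,"ry":0,"rz":-0.01,"jaw":-1},{"x":-0.8,"y":-10.5,"z":0,"rx":0,"ry":0,"rz":-0.02,"jaw":-1},{"x":-1.2,"y":-15,"z":0,"rx":0,"ry":0,"rz":-0.03,"jaw":-1},{"x":-1.6,"y":-19.5,"z":0,"rx":0,"ry":0,"rz":-0.043,"jaw":-1},{"x":-2,"y":-24,"z":0,"rx":0,"ry":0,"rz":-0.043,"jaw":-1},{"x":-2.4,"y":-28,"z":0,"rx":0,"ry":0,"rz":-0.043,"jaw":-1},{"x":-2.6,"y":-31,"z":0,"rx":0,"ry":0,"rz":-0.043,"jaw":-1},{"x":-2.67,"y":-32.8,"z":0,"rx":0,"ry":0,"rz":-0.043,"jaw":-1},{"x":-2.67,"y":-33.16,"z":0,"rx":0,"ry":0,"rz":-0.043,"jaw":-1}]'
python3 -m handwheel '[{"x":0,"y":0,"z":0,"rx":0,"ry":0,"rz":0,"jaw":-1},{"x":0,"y":0,"z":-1,"rx":0,"ry":0,"rz":0,"jaw":-1},{"x":0,"y":0,"z":-2,"rx":0,"ry":0,"rz":0,"jaw":-1},{"x":0,"y":0,"z":-3,"rx":0,"ry":0,"rz":0,"jaw":-1},{"x":0,"y":0,"z":-3.7,"rx":0,"ry":0,"rz":0,"jaw":-1},{"x":0,"y":0,"z":-4,"rx":0,"ry":0,"rz":0,"jaw":-1},{"x":0,"y":0,"z":-4,"rx":0,"ry":0,"rz":0,"jaw":-1},{"x":0,"y":0,"z":-4,"rx":0,"ry":0,"rz":0,"jaw":-1}]'
```

```text
time: 8.5
eef_pos: [0.5002, -0.1687, 0.1608]
tool_rot: [-0.001, 0.612, 0.791, -0.001]
force: [0.4, 1.0, -4.3]
opening: 0.0169
finger_force: 70.0
time: 9.3
eef_pos: [0.5013, -0.1669, 0.1225]
tool_rot: [0.0, 0.611, 0.792, 0.0]
force: [0.3, 0.6, -3.7]
opening: 0.0167
finger_force: 70.1
```

```bash
python3 -m handwheel '[{"x":0,"y":0,"z":-0.2,"rx":0,"ry":0,"rz":0,"jaw":-1},{"x":0,"y":0,"z":-0.4,"rx":0,"ry":0,"rz":0,"jaw":-1},{"x":0,"y":0,"z":-0.6,"rx":0,"ry":0,"rz":0,"jaw":-1},{"x":0,"y":0,"z":-0.8,"rx":0,"ry":0,"rz":0,"jaw":-1},{"x":0,"y":0,"z":-0.8,"rx":0,"ry":0,"rz":0,"jaw":-1}]'
```

```text
time: 9.8
eef_pos: [0.5009, -0.1669, 0.114]
tool_rot: [-0.0, 0.611, 0.792, -0.0]
force: [-0.5, 0.5, -3.5]
opening: 0.0163
finger_force: 70.1
```

```bash
python3 -m handwheel '[{"x":0,"y":0,"z":-0.2,"rx":0,"ry":0,"rz":0,"jaw":-1},{"x":0,"y":0,"z":-0.4,"rx":0,"ry":0,"rz":0,"jaw":-1},{"x":0,"y":0,"z":-0.6,"rx":0,"ry":0,"rz":0,"jaw":-1},{"x":0,"y":0,"z":-0.8,"rx":0,"ry":0,"rz":0,"jaw":-1},{"x":0,"y":0,"z":-0.8,"rx":0,"ry":0,"rz":0,"jaw":-1}]'
```

```text
time: 10.3
eef_pos: [0.5009, -0.1669, 0.1059]
tool_rot: [-0.0, 0.611, 0.792, -0.0]
force: [-0.2, -0.2, -3.7]
opening: 0.0166
finger_force: 70.1
```

```bash
python3 -m handwheel '[{"x":0,"y":0,"z":-0.1,"rx":0,"ry":0,"rz":0,"jaw":-1},{"x":0,"y":0,"z":-0.2,"rx":0,"ry":0,"rz":0,"jaw":-1},{"x":0,"y":0,"z":-0.2,"rx":0,"ry":0,"rz":0,"jaw":-1}]'
```

```text
time: 10.6
eef_pos: [0.5011, -0.1669, 0.1056]
tool_rot: [0.0, 0.611, 0.792, 0.0]
force: [-5.1, 2.0, 11.6]
opening: 0.0172
finger_force: 72.0
```

```bash
python3 -m handwheel '[{"x":0,"y":0,"z":0.2,"rx":0,"ry":0,"rz":0,"jaw":-0.3},{"x":0,"y":0,"z":0.2,"rx":0,"ry":0,"rz":0,"jaw":0.2},{"x":0,"y":0,"z":0.2,"rx":0,"ry":0,"rz":0,"jaw":0.2},{"x":0,"y":0,"z":3,"rx":0,"ry":0,"rz":0,"jaw":0.2},{"x":0,"y":0,"z":6,"rx":0,"ry":0,"rz":0,"jaw":0.2},{"x":0,"y":0,"z":9,"rx":0,"ry":0,"rz":0,"jaw":0.2},{"x":4,"y":1,"z":11,"rx":0,"ry":0,"rz":0,"jaw":-1},{"x":8,"y":2,"z":11,"rx":0,"ry":0,"rz":0,"jaw":-1},{"x":10.2,"y":2.6,"z":11,"rx":0,"ry":0,"rz":0,"jaw":-1},{"x":10.2,"y":2.6,"z":9,"rx":0,"ry":0,"rz":0,"jaw":-1}]' 40
python3 -m handwheel '[{"x":0,"y":0,"z":-2,"rx":0,"ry":0,"rz":0,"jaw":-1},{"x":0,"y":0,"z":-4,"rx":0,"ry":0,"rz":0,"jaw":-1},{"x":0,"y":0,"z":-6,"rx":0,"ry":0,"rz":0,"jaw":-1},{"x":0,"y":0,"z":-7,"rx":0,"ry":0,"rz":0,"jaw":-1},{"x":0,"y":0,"z":-7,"rx":0,"ry":0,"rz":0,"jaw":-1},{"x":0,"y":0,"z":-7,"rx":0,"ry":0,"rz":0,"jaw":-1}]'
python3 - <<'E'
from h import *
from cell import arm,cams
f=cams.grab_frame("side"); cv2.imwrite("pics/s5.png",cv2.resize(f["frame"][130:260,290:450],None,fx=4,fy=4)); t=cams.grab_frame("top"); cv2.imwrite("pics/t5.png",t["frame"])
E
```

```text
time: 11.6
eef_pos: [0.6073, -0.1404, 0.1955]
tool_rot: [0.002, 0.61, 0.792, 0.001]
force: [-0.2, -0.9, -0.2]
opening: -0.0002
finger_force: 0.0
time: 12.2
eef_pos: [0.6035, -0.141, 0.1248]
tool_rot: [0.0, 0.611, 0.792, 0.0]
force: [0.3, -0.5, -0.6]
opening: -0.0001
finger_force: 0.0
```

View pics/s5.png

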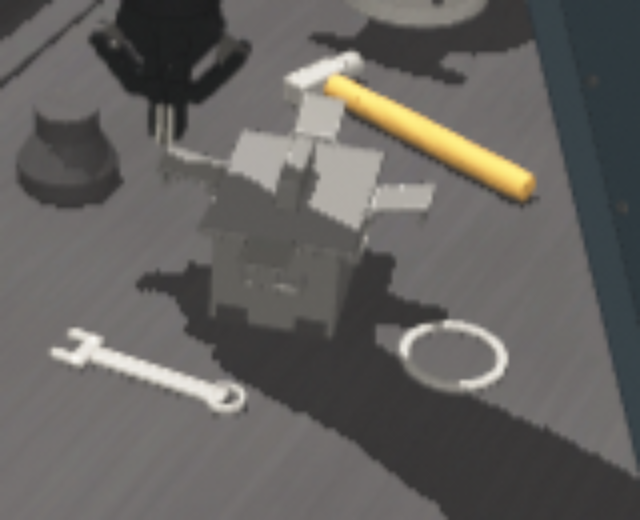

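The crop shows the lid sitting flat on the box with all four clips level, and the shut fingers over the +x clip at (165,150). The bystanders have not moved.

```bash
python3 -m handwheel '[{"x":0,"y":0,"z":-0.8,"rx":0,"ry":0,"rz":0,"jaw":-1},{"x":0,"y":0,"z":-1.4,"rx":0,"ry":0,"rz":0,"jaw":-1},{"x":0,"y":0,"z":-1.9,"rx":0,"ry":0,"rz":0,"jaw":-1},{"x":0,"y":0,"z":-2.4,"rx":0,"ry":0,"rz":0,"jaw":-1},{"x":0,"y":0,"z":-2.8,"rx":0,"ry":0,"rz":0,"jaw":-1},{"x":0,"y":0,"z":-3.2,"rx":0,"ry":0,"rz":0,"jaw":-1},{"x":0,"y":0,"z":-3.6,"rx":0,"ry":0,"rz":0,"jaw":-1},{"x":0,"y":0,"z":-4,"rx":0,"ry":0,"rz":0,"jaw":-1}]'
```

```text
time: 13.1
eef_pos: [0.6031, -0.141, 0.084]
tool_rot: [-0.0, 0.611, 0.792, -0.0]
force: [0.3, -0.1, 0.8]
opening: -0.0002
finger_force: 0.2
```

```bash
python3 -m handwheel '[{"x":0,"y":0,"z":-0.4,"rx":0,"ry":0,"rz":0,"jaw":-1},{"x":0,"y":0,"z":-0.8,"rx":0,"ry":0,"rz":0,"jaw":-1},{"x":0,"y":0,"z":-1.2,"rx":0,"ry":0,"rz":0,"jaw":-1},{"x":0,"y":0,"z":-1.6,"rx":0,"ry":0,"rz":0,"jaw":-1},{"x":0,"y":0,"z":-2,"rx":0,"ry":0,"rz":0,"jaw":-1},{"x":0,"y":0,"z":-2.4,"rx":0,"ry":0,"rz":0,"jaw":-1},{"x":0,"y":0,"z":-2.6,"rx":0,"ry":0,"rz":0,"jaw":-1},{"x":0,"y":0,"z":-2.6,"rx":0,"ry":0,"rz":0,"jaw":-1}]'
python3 - <<'E'
from h import *
from cell import arm,cams
f=cams.grab_frame("side"); cv2.imwrite("pics/s6.png",cv2.resize(f["frame"][130:230,290:410],None,fx=6,fy=6,interpolation=cv2.INTER_CUBIC))
E
```

```text
time: 13.9
eef_pos: [0.603, -0.1409, 0.0579]
tool_rot: [-0.0, 0.611, 0.792, -0.0]
force: [0.1, 0.1, 0.2]
opening: -0.0005
finger_force: 0.2
```

View pics/s6.png

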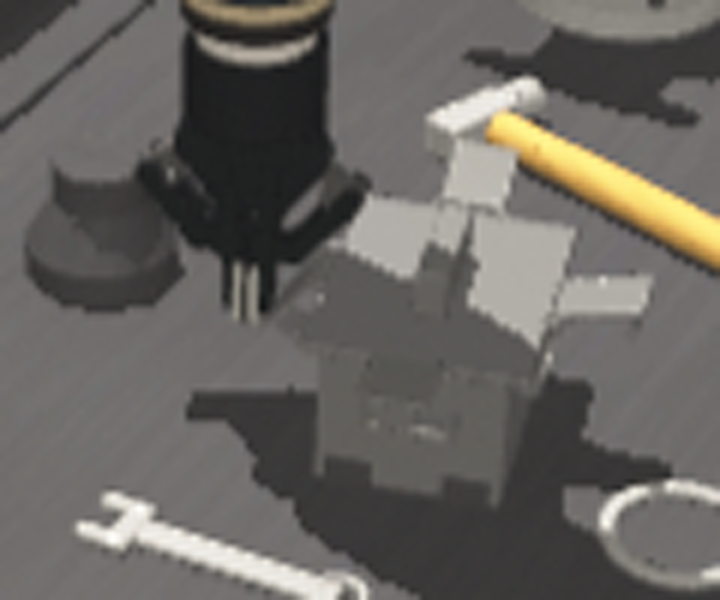

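The crop shows the fingers outside the box at (245,300) with the +x clip folded down behind them. The tips look only about 21 mm thick.

```bash
python3 -m handwheel '[{"x":-0.145,"y":-0.038,"z":0,"rx":0,"ry":0,"rz":0,"jaw":-1},{"x":-0.29,"y":-0.076,"z":0,"rx":0,"ry":0,"rz":0,"jaw":-1},{"x":-0.435,"y":-0.115,"z":0,"rx":0,"ry":0,"rz":0,"jaw":-1},{"x":-0.58,"y":-0.153,"z":0,"rx":0,"ry":0,"rz":0,"jaw":-1},{"x":-0.68,"y":-0.179,"z":0,"rx":0,"ry":0,"rz":0,"jaw":-1},{"x":-0.68,"y":-0.179,"z":0,"rx":0,"ry":0,"rz":0,"jaw":-1}]'
python3 -m handwheel '[{"x":-0.1,"y":-0.025,"z":0,"rx":0,"ry":0,"rz":0,"jaw":-1},{"x":-0.2,"y":-0.05,"z":0,"rx":0,"ry":0,"rz":0,"jaw":-1},{"x":-0.2,"y":-0.05,"z":0,"rx":0,"ry":0,"rz":0,"jaw":-1}]'
```

```text
time: 14.55
eef_pos: [0.5961, -0.1428, 0.0583]
tool_rot: [-0.0, 0.611, 0.792, -0.0]
force: [0.5, 0.3, 0.4]
opening: 0.0003
finger_force: 0.2
time: 14.85
eef_pos: [0.5942, -0.1432, 0.0583]
tool_rot: [-0.0, 0.611, 0.792, -0.0]
force: [1.1, -0.5, -0.6]
opening: -0.0001
finger_force: 0.3
```

```bash
python3 -m handwheel '[{"x":-0.1,"y":-0.025,"z":0,"rx":0,"ry":0,"rz":0,"jaw":-1},{"x":-0.2,"y":-0.05,"z":0,"rx":0,"ry":0,"rz":0,"jaw":-1},{"x":-0.29,"y":-0.076,"z":0,"rx":0,"ry":0,"rz":0,"jaw":-1}]'
```

```text
time: 15.15
eef_pos: [0.5914, -0.144, 0.0583]
tool_rot: [0.0, 0.611, 0.792, 0.0]
force: [1.1, 1.0, 0.1]
opening: 0.0002
finger_force: 0.6
```

```bash
python3 -m handwheel '[{"x":-0.1,"y":-0.025,"z":0,"rx":0,"ry":0,"rz":0,"jaw":-1},{"x":-0.2,"y":-0.05,"z":0,"rx":0,"ry":0,"rz":0,"jaw":-1}]'
```

```text
time: 15.35
eef_pos: [0.5894, -0.1445, 0.0583]
tool_rot: [0.0, 0.611, 0.792, 0.0]
force: [1.5, -0.1, 0.4]
opening: 0.0001
finger_force: 0.7
```

```bash
python3 -m handwheel '[{"x":-0.1,"y":-0.025,"z":0,"rx":0,"ry":0,"rz":0,"jaw":-1},{"x":-0.2,"y":-0.05,"z":0,"rx":0,"ry":0,"rz":0,"jaw":-1}]'
```

```text
time: 15.55
eef_pos: [0.5888, -0.1448, 0.0587]
tool_rot: [0.001, 0.611, 0.792, 0.001]
force: [8.8, 2.5, -1.8]
opening: 0.0001
finger_force: 3.9
```

```bash
python3 -m handwheel '[{"x":-0.1,"y":-0.025,"z":0,"rx":0,"ry":0,"rz":0,"jaw":-1},{"x":-0.15,"y":-0.038,"z":0,"rx":0,"ry":0,"rz":0,"jaw":-1}]'
```

```text
time: 15.75
eef_pos: [0.5881, -0.1452, 0.0589]
tool_rot: [0.002, 0.61, 0.792, 0.001]
force: [9.1, 2.8, -1.7]
opening: 0.0002
finger_force: 3.9
```

```bash
python3 -m handwheel '[{"x":-0.05,"y":-0.013,"z":0,"rx":0,"ry":0,"rz":0,"jaw":-1},{"x":-0.1,"y":-0.026,"z":0,"rx":0,"ry":0,"rz":0,"jaw":-1}]'
```

```text
time: 15.95
eef_pos: [0.5856, -0.1456, 0.0586]
tool_rot: [0.001, 0.611, 0.792, 0.0]
force: [0.9, 0.6, 0.1]
opening: -0.0006
finger_force: 0.0
```

```bash
python3 -m handwheel '[{"x":1,"y":0.25,"z":0,"rx":0,"ry":0,"rz":0,"jaw":-1},{"x":3,"y":0.76,"z":0,"rx":0,"ry":0,"rz":0,"jaw":-1},{"x":5,"y":1.3,"z":0,"rx":0,"ry":0,"rz":0,"jaw":-1},{"x":5,"y":1.3,"z":4,"rx":0,"ry":0,"rz":0,"jaw":-1},{"x":5,"y":1.3,"z":8,"rx":0,"ry":0,"rz":0,"jaw":-1},{"x":5,"y":1.3,"z":12,"rx":0,"ry":0,"rz":0,"jaw":-1},{"x":5,"y":1.3,"z":14,"rx":0,"ry":0,"rz":0,"jaw":-1},{"x":1,"y":3.5,"z":14,"rx":0,"ry":0,"rz":0,"jaw":-1},{"x":-3,"y":5.5,"z":14,"rx":0,"ry":0,"rz":0,"jaw":-1},{"x":-7,"y":7.5,"z":14,"rx":0,"ry":0,"rz":0,"jaw":-1}]'
python3 -m handwheel '[{"x":-4.35,"y":1.44,"z":0,"rx":0,"ry":0,"rz":0,"jaw":-1},{"x":-4.35,"y":1.44,"z":-2,"rx":0,"ry":0,"rz":0,"jaw":-1},{"x":-4.35,"y":1.44,"z":-5,"rx":0,"ry":0,"rz":0,"jaw":-1},{"x":-4.35,"y":1.44,"z":-7.5,"rx":0,"ry":0,"rz":0,"jaw":-1},{"x":-4.35,"y":1.44,"z":-8,"rx":0,"ry":0,"rz":0,"jaw":-1},{"x":-4.35,"y":1.44,"z":-8,"rx":0,"ry":0,"rz":0,"jaw":-1}]'
python3 - <<'E'
from h import *
from cell import arm,cams
f=cams.grab_frame("side"); t=cams.grab_frame("top"); np.savez("pics/t7.npz",**t)
o=np.zeros((420,780,3),np.uint8)
o[:,:400]=cv2.resize(f["frame"][135:240,300:400],(400,420),interpolation=cv2.INTER_CUBIC)
o[:400,400:]=cv2.resize(t["frame"][165:265,340:435],(380,400),interpolation=cv2.INTER_CUBIC)
cv2.imwrite("pics/c7.png",o)
E
```

```text
time: 16.95
eef_pos: [0.5136, -0.07, 0.198]
tool_rot: [-0.0, 0.611, 0.792, -0.0]
force: [0.4, 0.9, 0.8]
opening: -0.0
finger_force: 0.0
time: 17.55
eef_pos: [0.4711, -0.0561, 0.1179]
tool_rot: [-0.001, 0.611, 0.792, -0.001]
force: [-0.2, -0.2, -0.1]
opening: 0.0
finger_force: 0.0
```

View pics/c7.png

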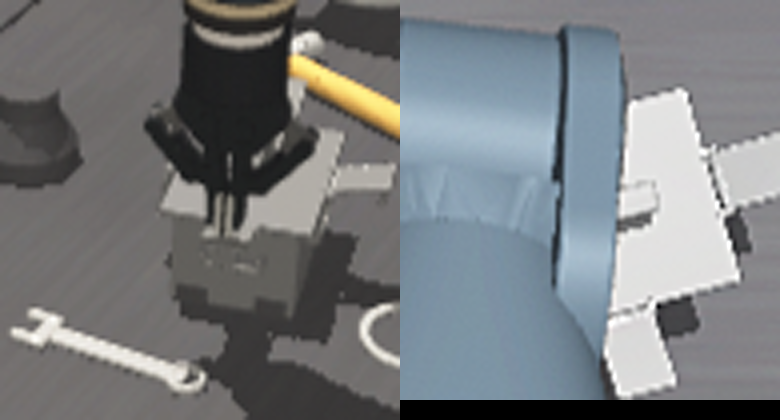

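The side crop shows no flap standing out on the +x side at (165,200), so clip 1 has snapped. The fingers are now over clip 2.

```bash
python3 -m handwheel '[{"x":0,"y":0,"z":-0.6,"rx":0,"ry":0,"rz":0,"jaw":-1},{"x":0,"y":0,"z":-1.2,"rx":0,"ry":0,"rz":0,"jaw":-1},{"x":0,"y":0,"z":-1.8,"rx":0,"ry":0,"rz":0,"jaw":-1},{"x":0,"y":0,"z":-2.4,"rx":0,"ry":0,"rz":0,"jaw":-1},{"x":0,"y":0,"z":-3,"rx":0,"ry":0,"rz":0,"jaw":-1},{"x":0,"y":0,"z":-3.6,"rx":0,"ry":0,"rz":0,"jaw":-1},{"x":0,"y":0,"z":-4.2,"rx":0,"ry":0,"rz":0,"jaw":-1},{"x":0,"y":0,"z":-4.8,"rx":0,"ry":0,"rz":0,"jaw":-1},{"x":0,"y":0,"z":-5.4,"rx":0,"ry":0,"rz":0,"jaw":-1},{"x":0,"y":0,"z":-6,"rx":0,"ry":0,"rz":0,"jaw":-1}]'
python3 -m handwheel '[{"x":0.025,"y":-0.1,"z":0,"rx":0,"ry":0,"rz":0,"jaw":-1},{"x":0.05,"y":-0.2,"z":0,"rx":0,"ry":0,"rz":0,"jaw":-1},{"x":0.076,"y":-0.29,"z":0,"rx":0,"ry":0,"rz":0,"jaw":-1},{"x":0.076,"y":-0.29,"z":0,"rx":0,"ry":0,"rz":0,"jaw":-1}]'
```

```text
time: 18.65
eef_pos: [0.4714, -0.0562, 0.0577]
tool_rot: [-0.0, 0.611, 0.792, -0.0]
force: [-0.4, 1.6, -0.1]
opening: -0.0001
finger_force: 0.3
time: 19.05
eef_pos: [0.4724, -0.0593, 0.0585]
tool_rot: [0.0, 0.611, 0.792, 0.0]
force: [0.2, 0.5, 1.0]
opening: -0.0002
finger_force: 0.2
```

```bash
python3 -m handwheel '[{"x":0.025,"y":-0.1,"z":0,"rx":0,"ry":0,"rz":0,"jaw":-1},{"x":0.05,"y":-0.2,"z":0,"rx":0,"ry":0,"rz":0,"jaw":-1}]'
```

```text
time: 19.25
eef_pos: [0.4727, -0.0608, 0.0584]
tool_rot: [-0.0, 0.611, 0.792, 0.0]
force: [-0.3, 6.2, 0.7]
opening: 0.0001
finger_force: 2.5
```

```bash
python3 -m handwheel '[{"x":0.025,"y":-0.1,"z":0,"rx":0,"ry":0,"rz":0,"jaw":-1},{"x":0.05,"y":-0.2,"z":0,"rx":0,"ry":0,"rz":0,"jaw":-1}]'
```

```text
time: 19.45
eef_pos: [0.4729, -0.0624, 0.0582]
tool_rot: [-0.001, 0.61, 0.792, 0.0]
force: [-1.6, 4.0, 0.5]
opening: -0.0003
finger_force: 1.9
```

```bash
python3 -m handwheel '[{"x":0.013,"y":-0.05,"z":0,"rx":0,"ry":0,"rz":0,"jaw":-1},{"x":0.026,"y":-0.1,"z":0,"rx":0,"ry":0,"rz":0,"jaw":-1}]'
```

```text
time: 19.65
eef_pos: [0.4734, -0.0642, 0.0583]
tool_rot: [-0.0, 0.611, 0.792, -0.0]
force: [-1.1, 1.4, -0.3]
opening: -0.0001
finger_force: 0.6
```

```bash
python3 -m handwheel '[{"x":0.013,"y":-0.05,"z":0,"rx":0,"ry":0,"rz":0,"jaw":-1},{"x":0.026,"y":-0.1,"z":0,"rx":0,"ry":0,"rz":0,"jaw":-1}]'
```

```text
time: 19.85
eef_pos: [0.474, -0.0655, 0.0584]
tool_rot: [0.0, 0.611, 0.792, -0.0]
force: [0.0, 0.3, -0.6]
opening: 0.0002
finger_force: 0.0
```

```bash
python3 -m handwheel '[{"x":-0.25,"y":1,"z":0,"rx":0,"ry":0,"rz":0,"jaw":-1},{"x":-0.76,"y":3,"z":0,"rx":0,"ry":0,"rz":0,"jaw":-1},{"x":-1.3,"y":5,"z":0,"rx":0,"ry":0,"rz":0,"jaw":-1},{"x":-1.3,"y":5,"z":4,"rx":0,"ry":0,"rz":0,"jaw":-1},{"x":-1.3,"y":5,"z":8,"rx":0,"ry":0,"rz":0,"jaw":-1},{"x":-1.3,"y":5,"z":12,"rx":0,"ry":0,"rz":0,"jaw":-1},{"x":-1.3,"y":5,"z":14,"rx":0,"ry":0,"rz":0,"jaw":-1},{"x":-3,"y":1,"z":14,"rx":0,"ry":0,"rz":0,"jaw":-1},{"x":-5,"y":-3,"z":14,"rx":0,"ry":0,"rz":0,"jaw":-1},{"x":-6,"y":-7,"z":14,"rx":0,"ry":0,"rz":0,"jaw":-1}]'
python3 -m handwheel '[{"x":-1,"y":-4,"z":0,"rx":0,"ry":0,"rz":0,"jaw":-1},{"x":-1.04,"y":-5.78,"z":-0.5,"rx":0,"ry":0,"rz":0,"jaw":-1},{"x":-1.04,"y":-5.78,"z":-2.5,"rx":0,"ry":0,"rz":0,"jaw":-1},{"x":-1.04,"y":-5.78,"z":-5,"rx":0,"ry":0,"rz":0,"jaw":-1},{"x":-1.04,"y":-5.78,"z":-7.5,"rx":0,"ry":0,"rz":0,"jaw":-1},{"x":-1.04,"y":-5.78,"z":-8,"rx":0,"ry":0,"rz":0,"jaw":-1},{"x":-1.04,"y":-5.78,"z":-8,"rx":0,"ry":0,"rz":0,"jaw":-1}]'
python3 -m handwheel '[{"x":0,"y":0,"z":-0.6,"rx":0,"ry":0,"rz":0,"jaw":-1},{"x":0,"y":0,"z":-1.2,"rx":0,"ry":0,"rz":0,"jaw":-1},{"x":0,"y":0,"z":-1.8,"rx":0,"ry":0,"rz":0,"jaw":-1},{"x":0,"y":0,"z":-2.4,"rx":0,"ry":0,"rz":0,"jaw":-1},{"x":0,"y":0,"z":-3,"rx":0,"ry":0,"rz":0,"jaw":-1},{"x":0,"y":0,"z":-3.6,"rx":0,"ry":0,"rz":0,"jaw":-1},{"x":0,"y":0,"z":-4.2,"rx":0,"ry":0,"rz":0,"jaw":-1},{"x":0,"y":0,"z":-4.8,"rx":0,"ry":0,"rz":0,"jaw":-1},{"x":0,"y":0,"z":-5.4,"rx":0,"ry":0,"rz":0,"jaw":-1},{"x":0,"y":0,"z":-6,"rx":0,"ry":0,"rz":0,"jaw":-1}]'
python3 -m handwheel '[{"x":0.1,"y":0.025,"z":0,"rx":0,"ry":0,"rz":0,"jaw":-1},{"x":0.2,"y":0.05,"z":0,"rx":0,"ry":0,"rz":0,"jaw":-1},{"x":0.2,"y":0.05,"z":0,"rx":0,"ry":0,"rz":0,"jaw":-1}]'
```

```text
time: 20.85
eef_pos: [0.4123, -0.1354, 0.1986]
tool_rot: [0.0, 0.61, 0.792, -0.0]
force: [1.7, -0.7, -0.7]
opening: 0.0003
finger_force: 0.0
time: 21.55
eef_pos: [0.4029, -0.1924, 0.118]
tool_rot: [-0.001, 0.611, 0.792, -0.0]
force: [0.7, -0.1, 0.3]
opening: 0.0002
finger_force: 0.0
time: 22.55
eef_pos: [0.4033, -0.1929, 0.0577]
tool_rot: [-0.0, 0.611, 0.792, -0.0]
force: [-0.7, -0.4, 1.1]
opening: -0.0003
finger_force: 0.4
time: 22.85
eef_pos: [0.4055, -0.1924, 0.0584]
tool_rot: [0.0, 0.611, 0.792, -0.0]
force: [-0.3, -0.4, 0.1]
opening: -0.0001
finger_force: 0.3
```

```bash
python3 -m handwheel '[{"x":0.1,"y":0.025,"z":0,"rx":0,"ry":0,"rz":0,"jaw":-1},{"x":0.2,"y":0.05,"z":0,"rx":0,"ry":0,"rz":0,"jaw":-1}]'
```

```text
time: 23.05
eef_pos: [0.4074, -0.192, 0.0585]
tool_rot: [0.0, 0.611, 0.792, -0.0]
force: [-1.7, 0.3, 1.0]
opening: 0.0002
finger_force: 0.5
```

```bash
python3 -m handwheel '[{"x":0.1,"y":0.025,"z":0,"rx":0,"ry":0,"rz":0,"jaw":-1},{"x":0.2,"y":0.05,"z":0,"rx":0,"ry":0,"rz":0,"jaw":-1}]'
```

```text
time: 23.25
eef_pos: [0.4094, -0.1914, 0.0584]
tool_rot: [0.0, 0.611, 0.792, -0.0]
force: [-1.1, -1.3, 0.8]
opening: -0.0003
finger_force: 0.5
```

```bash
python3 -m handwheel '[{"x":0.1,"y":0.025,"z":0,"rx":0,"ry":0,"rz":0,"jaw":-1},{"x":0.2,"y":0.05,"z":0,"rx":0,"ry":0,"rz":0,"jaw":-1}]'
```

```text
time: 23.45
eef_pos: [0.4113, -0.1909, 0.0583]
tool_rot: [-0.0, 0.611, 0.792, -0.0]
force: [-1.4, 0.1, -0.6]
opening: 0.0
finger_force: 0.6
```

```bash
python3 -m handwheel '[{"x":0.1,"y":0.025,"z":0,"rx":0,"ry":0,"rz":0,"jaw":-1},{"x":0.15,"y":0.038,"z":0,"rx":0,"ry":0,"rz":0,"jaw":-1}]'
```

```text
time: 23.65
eef_pos: [0.4128, -0.1905, 0.0582]
tool_rot: [-0.0, 0.611, 0.792, -0.0]
force: [-2.4, -1.5, -0.0]
opening: -0.0001
finger_force: 1.3
```

```bash
python3 -m handwheel '[{"x":0.1,"y":0.025,"z":0,"rx":0,"ry":0,"rz":0,"jaw":-1},{"x":0.15,"y":0.038,"z":0,"rx":0,"ry":0,"rz":0,"jaw":-1}]'
```

```text
time: 23.85
eef_pos: [0.4131, -0.1903, 0.058]
tool_rot: [-0.001, 0.611, 0.792, -0.001]
force: [-7.0, -4.1, 1.4]
opening: -0.0002
finger_force: 4.2
```

```bash
python3 -m handwheel '[{"x":0.05,"y":0.013,"z":0,"rx":0,"ry":0,"rz":0,"jaw":-1},{"x":0.1,"y":0.025,"z":0,"rx":0,"ry":0,"rz":0,"jaw":-1}]'
```

```text
time: 24.05
eef_pos: [0.4136, -0.1902, 0.0579]
tool_rot: [-0.001, 0.611, 0.792, -0.001]
force: [-7.5, -4.7, -0.5]
opening: -0.0002
finger_force: 3.9
```

```bash
python3 -m handwheel '[{"x":0.05,"y":0.013,"z":0,"rx":0,"ry":0,"rz":0,"jaw":-1},{"x":0.1,"y":0.025,"z":0,"rx":0,"ry":0,"rz":0,"jaw":-1}]'
```

```text
time: 24.25
eef_pos: [0.4149, -0.1896, 0.0578]
tool_rot: [-0.001, 0.611, 0.792, -0.001]
force: [-5.4, -1.7, -1.1]
opening: -0.0002
finger_force: 2.1
```

```bash
python3 -m handwheel '[{"x":0.05,"y":0.013,"z":0,"rx":0,"ry":0,"rz":0,"jaw":-1},{"x":0.1,"y":0.025,"z":0,"rx":0,"ry":0,"rz":0,"jaw":-1}]'
```

```text
time: 24.45
eef_pos: [0.4173, -0.1894, 0.0582]
tool_rot: [-0.0, 0.611, 0.792, -0.0]
force: [-3.7, -1.2, 0.1]
opening: 0.0001
finger_force: 1.8
```

```bash
python3 -m handwheel '[{"x":0.03,"y":0.008,"z":0,"rx":0,"ry":0,"rz":0,"jaw":-1},{"x":0.05,"y":0.013,"z":0,"rx":0,"ry":0,"rz":0,"jaw":-1}]'
```

```text
time: 24.65
eef_pos: [0.4173, -0.1894, 0.0582]
tool_rot: [-0.0, 0.611, 0.792, -0.0]
force: [-5.7, -2.6, 1.0]
opening: 0.0
finger_force: 2.9
```

```bash
python3 -m handwheel '[{"x":-1,"y":-0.25,"z":0,"rx":0,"ry":0,"rz":0,"jaw":-1},{"x":-3,"y":-0.76,"z":0,"rx":0,"ry":0,"rz":0,"jaw":-1},{"x":-5,"y":-1.3,"z":0,"rx":0,"ry":0,"rz":0,"jaw":-1},{"x":-5,"y":-1.3,"z":4,"rx":0,"ry":0,"rz":0,"jaw":-1},{"x":-5,"y":-1.3,"z":8,"rx":0,"ry":0,"rz":0,"jaw":-1},{"x":-5,"y":-1.3,"z":12,"rx":0,"ry":0,"rz":0,"jaw":-1},{"x":-5,"y":-1.3,"z":14,"rx":0,"ry":0,"rz":0,"jaw":-1},{"x":-1,"y":-3.3,"z":14,"rx":0,"ry":0,"rz":0,"jaw":-1},{"x":3,"y":-5.3,"z":14,"rx":0,"ry":0,"rz":0,"jaw":-1},{"x":7,"y":-7,"z":14,"rx":0,"ry":0,"rz":0,"jaw":-1}]'
python3 -m handwheel '[{"x":4.3,"y":-1.95,"z":0,"rx":0,"ry":0,"rz":0,"jaw":-1},{"x":4.3,"y":-1.95,"z":-1.5,"rx":0,"ry":0,"rz":0,"jaw":-1},{"x":4.3,"y":-1.95,"z":-4,"rx":0,"ry":0,"rz":0,"jaw":-1},{"x":4.3,"y":-1.95,"z":-7,"rx":0,"ry":0,"rz":0,"jaw":-1},{"x":4.3,"y":-1.95,"z":-8,"rx":0,"ry":0,"rz":0,"jaw":-1},{"x":4.3,"y":-1.95,"z":-8,"rx":0,"ry":0,"rz":0,"jaw":-1}]'
python3 -m handwheel '[{"x":0,"y":0,"z":-0.6,"rx":0,"ry":0,"rz":0,"jaw":-1},{"x":0,"y":0,"z":-1.2,"rx":0,"ry":0,"rz":0,"jaw":-1},{"x":0,"y":0,"z":-1.8,"rx":0,"ry":0,"rz":0,"jaw":-1},{"x":0,"y":0,"z":-2.4,"rx":0,"ry":0,"rz":0,"jaw":-1},{"x":0,"y":0,"z":-3,"rx":0,"ry":0,"rz":0,"jaw":-1},{"x":0,"y":0,"z":-3.6,"rx":0,"ry":0,"rz":0,"jaw":-1},{"x":0,"y":0,"z":-4.2,"rx":0,"ry":0,"rz":0,"jaw":-1},{"x":0,"y":0,"z":-4.8,"rx":0,"ry":0,"rz":0,"jaw":-1},{"x":0,"y":0,"z":-5.4,"rx":0,"ry":0,"rz":0,"jaw":-1},{"x":0,"y":0,"z":-6,"rx":0,"ry":0,"rz":0,"jaw":-1}]'
python3 -m handwheel '[{"x":-0.025,"y":0.1,"z":0,"rx":0,"ry":0,"rz":0,"jaw":-1},{"x":-0.05,"y":0.2,"z":0,"rx":0,"ry":0,"rz":0,"jaw":-1},{"x":-0.05,"y":0.2,"z":0,"rx":0,"ry":0,"rz":0,"jaw":-1}]'
```

```text
time: 25.65
eef_pos: [0.4895, -0.2604, 0.1992]
tool_rot: [0.001, 0.611, 0.792, 0.001]
force: [0.7, -0.4, 0.6]
opening: -0.0
finger_force: 0.0
time: 26.25
eef_pos: [0.53, -0.2784, 0.1172]
tool_rot: [-0.001, 0.611, 0.792, -0.0]
force: [0.2, -0.1, 0.2]
opening: -0.0
finger_force: 0.0
time: 27.25
eef_pos: [0.5308, -0.2788, 0.0577]
tool_rot: [-0.0, 0.611, 0.792, -0.0]
force: [0.2, -1.5, 0.2]
opening: -0.0001
finger_force: 0.3
time: 27.55
eef_pos: [0.5304, -0.2767, 0.0585]
tool_rot: [0.0, 0.611, 0.792, -0.0]
force: [0.4, -0.6, 0.8]
opening: 0.0
finger_force: 0.2
```

```bash
python3 -m handwheel '[{"x":-0.025,"y":0.1,"z":0,"rx":0,"ry":0,"rz":0,"jaw":-1},{"x":-0.05,"y":0.2,"z":0,"rx":0,"ry":0,"rz":0,"jaw":-1}]'
```

```text
time: 27.75
eef_pos: [0.5304, -0.2757, 0.0588]
tool_rot: [0.001, 0.611, 0.792, -0.001]
force: [0.5, -7.8, -0.2]
opening: 0.0001
finger_force: 3.2
```

```bash
python3 -m handwheel '[{"x":-0.025,"y":0.1,"z":0,"rx":0,"ry":0,"rz":0,"jaw":-1},{"x":-0.038,"y":0.15,"z":0,"rx":0,"ry":0,"rz":0,"jaw":-1}]'
```

```text
time: 27.95
eef_pos: [0.5301, -0.2742, 0.0588]
tool_rot: [0.001, 0.611, 0.792, -0.0]
force: [0.9, -3.7, 1.1]
opening: -0.0001
finger_force: 2.0
```

```bash
python3 -m handwheel '[{"x":-0.013,"y":0.05,"z":0,"rx":0,"ry":0,"rz":0,"jaw":-1},{"x":-0.025,"y":0.1,"z":0,"rx":0,"ry":0,"rz":0,"jaw":-1}]'
```

```text
time: 28.15
eef_pos: [0.5292, -0.272, 0.0584]
tool_rot: [-0.0, 0.611, 0.792, 0.0]
force: [0.2, -0.8, -0.4]
opening: -0.0001
finger_force: 0.2
```

```bash
python3 -m handwheel '[{"x":-0.013,"y":0.05,"z":0,"rx":0,"ry":0,"rz":0,"jaw":-1},{"x":-0.025,"y":0.1,"z":0,"rx":0,"ry":0,"rz":0,"jaw":-1}]'
```

```text
time: 28.35
eef_pos: [0.5286, -0.2708, 0.0581]
tool_rot: [-0.001, 0.611, 0.792, 0.0]
force: [0.2, -1.0, -0.7]
opening: 0.0003
finger_force: 0.2
```

```bash
python3 -m handwheel '[{"x":-0.013,"y":0.05,"z":0,"rx":0,"ry":0,"rz":0,"jaw":-1},{"x":-0.02,"y":0.08,"z":0,"rx":0,"ry":0,"rz":0,"jaw":-1}]'
```

```text
time: 28.55
eef_pos: [0.5287, -0.2704, 0.0583]
tool_rot: [-0.0, 0.611, 0.792, -0.0]
force: [-0.0, 0.2, 0.1]
opening: 0.0
finger_force: 0.5
```

```bash
python3 -m handwheel '[{"x":0.25,"y":-1,"z":0,"rx":0,"ry":0,"rz":0,"jaw":-1},{"x":0.76,"y":-3,"z":0,"rx":0,"ry":0,"rz":0,"jaw":-1},{"x":1.3,"y":-5,"z":0,"rx":0,"ry":0,"rz":0,"jaw":-1},{"x":1.3,"y":-5,"z":4,"rx":0,"ry":0,"rz":0,"jaw":-1},{"x":1.3,"y":-5,"z":8,"rx":0,"ry":0,"rz":0,"jaw":-1},{"x":1.3,"y":-5,"z":12,"rx":0,"ry":0,"rz":0,"jaw":-1},{"x":0,"y":-8,"z":16,"rx":0,"ry":0,"rz":0,"jaw":-1},{"x":-4,"y":-11,"z":18,"rx":0,"ry":0,"rz":0,"jaw":-1},{"x":-8,"y":-14,"z":18,"rx":0,"ry":0,"rz":0,"jaw":-1},{"x":-12,"y":-17,"z":18,"rx":0,"ry":0,"rz":0,"jaw":-1}]'
python3 -m handwheel '[{"x":-4,"y":-3,"z":0,"rx":0,"ry":0,"rz":0,"jaw":-1},{"x":-8,"y":-5,"z":0,"rx":0,"ry":0,"rz":0,"jaw":-1},{"x":-12,"y":-5,"z":0,"rx":0,"ry":0,"rz":0,"jaw":-1},{"x":-15,"y":-5,"z":0,"rx":0,"ry":0,"rz":0,"jaw":-1},{"x":-15,"y":-5,"z":0,"rx":0,"ry":0,"rz":0,"jaw":-1},{"x":-15,"y":-5,"z":0,"rx":0,"ry":0,"rz":0,"jaw":-1}]'
python3 - <<'E'
from h import *
from cell import arm,cams
f=cams.grab_frame("side"); t=cams.grab_frame("top")
o=np.zeros((600,800,3),np.uint8)
o[:,:400]=cv2.resize(f["frame"][135:240,315:385],(400,600),interpolation=cv2.INTER_CUBIC)
o[:400,400:]=cv2.resize(t["frame"][165:265,335:435],(400,400),interpolation=cv2.INTER_CUBIC)
o[410:600,400:]=cv2.resize(t["frame"][40:300,20:540],(400,200))[:190]
cv2.imwrite("pics/c8.png",o)
E
```

```text
time: 29.55
eef_pos: [0.4116, -0.4393, 0.2394]
tool_rot: [0.001, 0.61, 0.792, -0.0]
force: [-0.5, -0.7, -0.1]
opening: 0.0002
finger_force: 0.0
time: 30.15
eef_pos: [0.2622, -0.4882, 0.2386]
tool_rot: [0.0, 0.611, 0.791, -0.0]
force: [0.5, 0.2, 0.6]
opening: -0.0
finger_force: 0.0
```

View pics/c8.png

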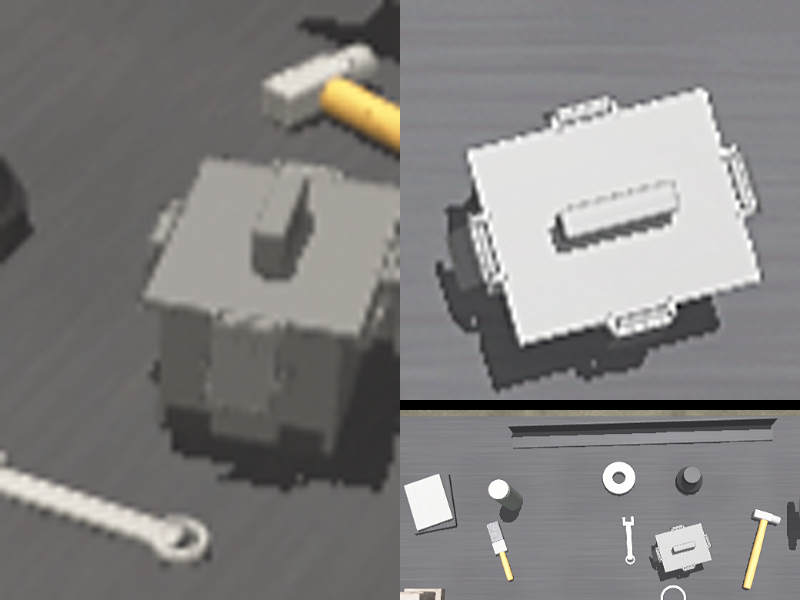

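The lid is flat on the rim with all four clips folded down and staying there: top crop at (583,110), (740,180), (645,320) and (487,250). The bystanders are where they started.

```bash
python3 -c "
from cell import close_job
print(close_job())"
```

```text
the job is handed in; nothing more can be done
None
```

The lid is fully home and flat on the box, all four clips snapped and stayed down with about 9 N the most I read while pressing them, nothing else moved, and the job was handed in at about 30 s.

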